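Free and hold up the roller guard of a wire straightener

ROBOT

A 7-joint arm with a two-finger parallel gripper is mounted at the origin on the work surface. World frame = base frame: x ahead of the robot, y to its left, z up, the work surface at z = 0. Lengths are in m, angles in rad, forces in N, time in s.
With the tool pointing down it reaches from about 0.425 to 0.875 m from the base axis. Payload 4.7 kg.
Tool frame: the origin (TCP) lies between the finger pads; the fingertips stand ctrl.tip_reach ahead of it and the grasp point (between the pads) lies 5 mm behind it (ctrl.tip_reach is the distance from the TCP to the fingertips, in m); z points along the fingers, y is the direction in which the jaws open and shut (so a half turn about z gives the same grasp; the last joint's range is limited). The gripper opens to 87 mm and grips with 3 to 60 N. Pads are 19 mm wide; open, the fingers measure 117 mm over their backs; the gripper's body (75 mm by 190 mm) begins 51 mm behind the grasp point.
Start: joints at [-1.172, 0.321, -0.07, 1.45, 0.023, 1.371, -0.057], TCP at [0.244, 0.602, 0.237] pointing down, gripper open.
Joint ranges: [-2.86, 2.86], [-0.3, 2.09], [-1.38, 1.24], [0.06, 2.45], [-1.56, 4.7], [0.09, 2.05], [-2.69, 2.69]. Speed limits (rad/s): [2.57, 2.57, 3.14, 3.14, 3.14, 3.14, 3.14].

INTERFACE

Orientations are given as a rotation vector (axis times angle).
In Python, from bench import ctrl gives the robot as it stands.
- The arm moves only by the shell command python3 -m handwheel 'ROWS' [FORCE]. ROWS is JSON, a list of rows, each a list of 7 numbers: the shift along the tool's x, y, z in mm, then the turn, a rotation vector about the tool's x, y, z in rad, then the gripper's target within -1 to 1 (shut at 1, half-way at 0, fully open at -1). In form: [[dx, dy, dz, ax, ay, az, grip], ...]. A call has 1 to 12 rows; each row is the pose to reach, as a shift and turn from the pose commanded when the call began, along the tool's axes at that moment; what a row does not reach only later rows make up. A row lasts 1/8 s, in which the tool goes at most 62.5 mm and 10.7 degrees, less where a joint would pass 70% of its speed; a pose out of reach is approached as far as the arm can. A call with a gripper value outside its range is refused whole. The fingers move at their own pace and stop on an object; FORCE is the grip in N (left out, the last holds). Time passes only in rows, so rows that repeat a pose let the fingers close. It gives the time, the measured TCP pose, the force and the opening at its end, in the units of the state.
- ctrl.get_state(): the state, without advancing time (a new reading comes with each control period).
- ctrl.get_image(name): name is "scene" or "side" or "wrist"; returns the picture (480x640x3 uint8, red, green, blue); there is no depth.
- ctrl.camera_model(name): a dict with "mtx" (3x3 intrinsics, pixels), "k1" (the pictures are not rectified: a ray, as slopes to the right and down, at radius r is drawn at 1 + k1 r^2 times it, then the intrinsics apply), "xyz" and "orientation" of the camera in the world. Camera axes: x right, y up, looking along -z (the intrinsics and any distortion apply to the point x, -y, -z); pixel columns grow to the right and rows downward; lengths in m; the calibration is good to about 2 mm. A picture is of the moment at which its call begins: read the wrist's pose just before it. camera_model takes no time and is no camera call; for the wrist camera it gives the pose at the moment of the call.
- ctrl.close_job(): hands the job in, once; it reports no verdict.
The state is a dict: "time": time; "joint_positions": joint angles; "qd": joint speeds; "joint_torque": joint torques, N m; "position": TCP position; "tool_rot": TCP orientation; "ft_force": force on the tool from outside, world axes, zero at the start; "torque": the same for the moment, N m; "grip_width": opening from 0.0 (shut) to 1.0 (fully open).
Only numpy, scipy, OpenCV 4.12 (cv2) and the standard library are available. Lean on these libraries where they do the work, as an engineer would, in place of code of your own. Each camera call takes 0.05 s, during which the arm holds its last target.

TASK

Lift the handle of the wire straightener's yellow guard first, to feel whether the guard is caught. Only if it is caught, let it back down and press the green release button on the latch box all the way in; if it comes up freely, leave that button alone. Then swing the guard at least halfway up (more than 45 degrees) and finish holding it there, still, with the gripper on the guard, so the rollers can be reached; do not force the catch, and leave the red stop button and the loose things on the bench and machine where they are.

Things in the scene. Friction and masses are not known exactly. Their poses are not given: they have to be found in the camera images.
- machine: bench wire straightener, fixed: white deck 220 x 325 mm, top 50 mm above the bench, five rollers under a yellow guard; grey latch box (60 x 90 mm, top 80 mm above the bench) at its right front corner. Origin on the bench; x points from the handle side to the hinge side, y to the left (latch box on the -y side), z up. Yaw within 23 degrees.
- guard (a joint): angle of the yellow guard (170 mm hinge to front edge, 214 mm wide, 6 mm thick, about 0.5 kg): 0 = shut, grows as its front swings up and back, stop at 1.2 rad. It falls shut from every angle unless held. If the hidden catch in the latch box is on, it stops the guard after some 3 mm of lift (0.02 rad); if off, the guard just swings up. It cannot be seen which; it varies.
- guard_handle (a point): middle of the guard's dark round handle bar: 12 mm thick, 72 mm long, parallel to the machine's y axis, standing 35 mm above the top face of the guard (123 mm above the bench when shut); held up by a post at each end. 155 mm from the hinge line: at angle 0 it lies 150 mm in front of the hinge and 38 mm above it. It moves with the guard.
- guard_hinge (a point): middle of the guard's hinge line, 85 mm above the bench; the hinge runs along the machine's y axis. Fixed to the machine, with its axes: x away from the handle side, y along the hinge, z up.
- release (a joint): travel of the green release button, 0 = up, 0.010 m = fully down. Spring back, 1.5 N to start and 5 N at the bottom. Pressing it all the way down, with the guard resting shut, throws the catch off if it is on; the catch then stays off after the button is let go. The button looks and feels nearly the same with the catch on or off.
- release_top (a point): centre of the top of the green release button, 24 mm across, on the latch box; 98 mm above the bench when up, it moves straight down. The guard's handle bar ends about 145 mm away to its left.
- stop (a joint): travel of the red machine-stop button on a yellow box on the bench to the right, 0 = up; leave it alone
- spare_roller: spare steel straightening roller, disc 38 mm across, 22 mm tall with its hub, standing on the machine's deck (deck top 50 mm above the bench) left of the guard; loose; origin at the centre of its underside; leave it where it is
- roller_b: another spare steel roller, 38 mm across, 22 mm tall, on the bench to the left; loose; origin at the centre of its underside; leave it where it is
- wrench: open-ended wrench 150 mm long lying on the bench in front of the machine; loose; origin at the middle of its length, underside; leave it where it is
- screwdriver: screwdriver 180 mm long lying on the bench to the right; loose; origin at the middle of its length, underside; leave it where it is
- oiler: clear oil bottle, 44 mm across, 120 mm tall, red cap, standing on the bench to the left; loose; origin at the centre of its underside; leave it where it is
- bushing: brass flanged bushing, 32 mm across, 28 mm tall, standing on the bench to the right; loose; origin at the centre of its underside; leave it where it is

How it is judged:
On the way, in this order (a step that is already met when the one before it is completed fails the run):
1. the guard is tugged before the catch has been touched: it is lifted until the catch is felt holding it, or it comes up freely past 0.08 rad ((contact force between catch_c0 and guard_c7 above 1 N or (value of joint guard above 0.08 rad and distance of catch_c0 from where it was at the start of the episode below 0.002 m))), for 0.02 s.
2. the guard is swung up past 0.77 rad (44 degrees) (value of joint guard above 0.77 rad), for 0.2 s.
At the end, for the whole second after the job is handed in: the guard stands more than 0.77 rad (44 degrees) open, still (under 0.1 rad/s), held by the gripper's fingers (more than 0.8 N of contact) with no loose thing propping it, and the release button is up (value of joint guard above 0.77 rad and velocity of joint guard between -0.1 and 0.1 rad/s and contact force between the fingers and guard above 0.8 N and value of joint release below 0.003 m and contact force between guard and spare_roller below 0.1 N and contact force between guard and roller_b below 0.1 N and contact force between guard and wrench below 0.1 N and contact force between guard and screwdriver below 0.1 N and contact force between guard and oiler below 0.1 N and contact force between guard and bushing below 0.1 N); the arm keeps its last pose, push and grip.
It fails at once if the release button is pressed (beyond 7 mm) although the catch was off from the start (value of joint release above 0.007 m and distance of catch_c0 from where it was at the start of the episode below 0.002 m).
It fails at once if the catch is forced: more than 70 N on it (contact force between catch_c0 and guard_c7 above 70 N).
It fails at once if the red stop button is pressed (value of joint stop above 0.003 m).
It fails at once if a loose thing is pushed more than 30 mm or knocked over (distance of any of spare_roller, roller_b, wrench, screwdriver, oiler, bushing from where it was at the start of the episode above 0.03 m or angle between any of spare_roller, roller_b, oiler, bushing's own z axis and vertical above 0.6 rad).
It also fails if it takes over 48 s, if anything falls off the work surface, if the arm or the gripper's body presses on something with over 40 N, if the wrist force passes 120 N, or if a joint passes its speed limit or range.

## Working session

There is one attempt and no reset: what is moved stays moved. The work goes in short steps, Python scripts to look and compute and a shell command to move; the robot and the scene stay as the last step left them, time stands still between calls to the robot, and variables do not carry over. Pictures are saved under pics/ and viewed, and the job is handed in when it is done.

```bash
ls; mkdir -p pics; python3 - <<'E'
from bench import ctrl
import cv2
for n in ["scene","side","wrist"]:
    m=ctrl.camera_model(n); print(n,m)
    im=ctrl.get_image(n); cv2.imwrite(f"pics/{n}0.png",im[:,:,::-1])
print(ctrl.get_state(), ctrl.tip_reach)
E
```

```text
pics
scene {'mtx': array([[433.91322125,   0.        , 316.22772381],
       [  0.        , 433.91322125, 240.14741663],
       [  0.        ,   0.        ,   1.        ]]), 'k1': -0.021253511017471624, 'xyz': array([1.10978394, 0.66875402, 0.75576363]), 'orientation': array([0.44143778, 1.1068621 , 2.17170731])}
side {'mtx': array([[573.2214564 ,   0.        , 318.93219666],
       [  0.        , 573.2214564 , 237.58424135],
       [  0.        ,   0.        ,   1.        ]]), 'k1': -0.04803536570656771, 'xyz': array([0.41925066, 1.20121841, 1.04929625]), 'orientation': array([ 0.03581087, -1.35046267, -2.78127706])}
wrist {'mtx': array([[423.77068839,   0.        , 314.10511186],
       [  0.        , 423.77068839, 237.64161371],
       [  0.        ,   0.        ,   1.        ]]), 'k1': -0.023950535169742663, 'xyz': array([0.17577376, 0.62983138, 0.38300048]), 'orientation': array([-0.24096109, -0.15877512,  1.17793233])}
{'time': 0.15, 'joint_positions': array([-1.17193196,  0.32162391, -0.07011128,  1.45139703,  0.02263264,
        1.37078998, -0.05687395]), 'qd': array([ 1.89020900e-03, -4.42203005e-03, -5.42011384e-04, -4.34978629e-03,
       -4.34305140e-05,  1.08304128e-03,  9.02926552e-04]), 'joint_torque': array([ 2.23718521e-04, -4.91797149e+01, -4.04461054e-01, -3.12875211e+01,
       -6.40135794e-02,  4.05368046e-02,  1.20359655e-04]), 'position': array([0.24386008, 0.60209496, 0.23573055]), 'tool_rot': array([-6.00506848e-01, -3.08349709e+00,  2.23347169e-03]), 'ft_force': array([-0.0300721 ,  0.66965515,  0.50280618]), 'torque': array([0.00183371, 0.00977902, 0.0505341 ]), 'grip_width': 1.0028719889931137} 0.014
```

View pics/scene0.png

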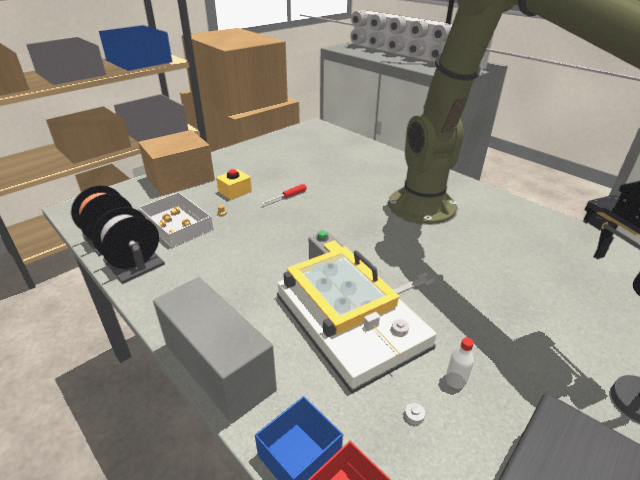

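View pics/side0.png

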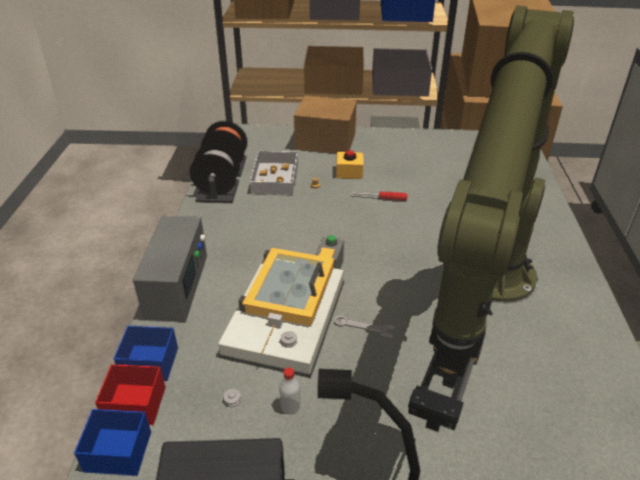

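View pics/wrist0.png

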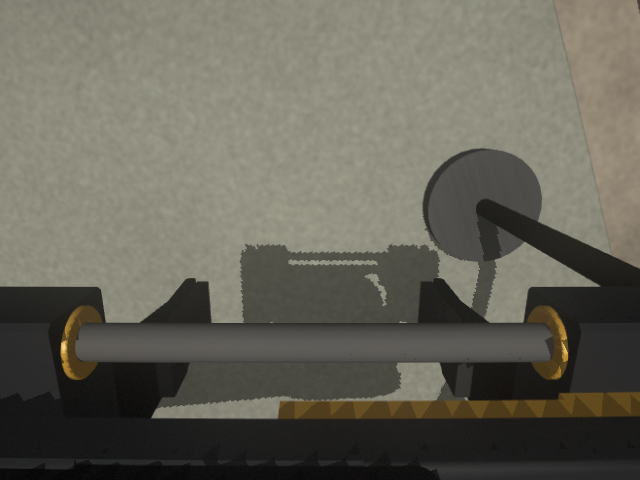

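The scene view shows the machine's handle at about (367,264) and the green button at (323,236). In the side view they are at about (319,275) and (332,240). I'll zoom in on both.

```bash
python3 - <<'E'
import cv2
a=cv2.imread("pics/scene0.png")[220:370,260:440]; b=cv2.imread("pics/side0.png")[220:380,210:360]
cv2.imwrite("pics/sc_z.png",cv2.resize(a,None,fx=4,fy=4,interpolation=cv2.INTER_CUBIC))
cv2.imwrite("pics/si_z.png",cv2.resize(b,None,fx=3.75,fy=3.75,interpolation=cv2.INTER_CUBIC))
E
```

```text
(no output)
```

View pics/sc_z.png

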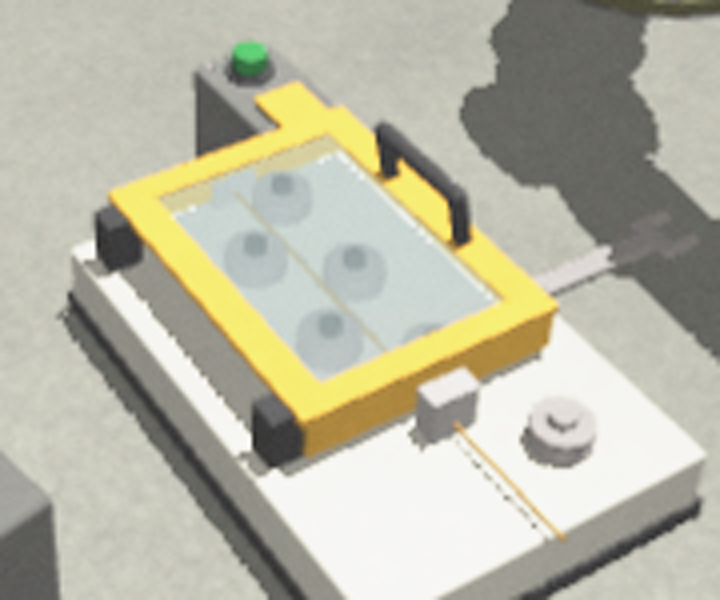

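View pics/si_z.png

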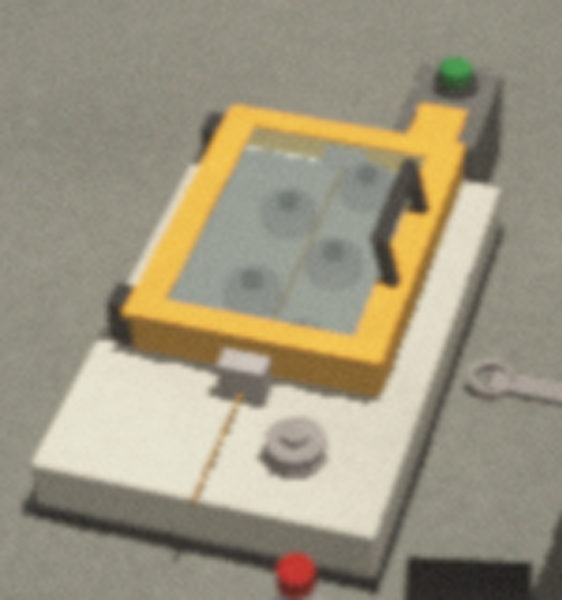

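```bash
cat >h.py <<'E'
import numpy as np, cv2
from scipy.spatial.transform import Rotation as R
from bench import ctrl
def ray(n,uv,m=None):
    m=m or ctrl.camera_model(n); K=m["mtx"]
    d=np.array([m["k1"],0,0,0,0.])
    p=cv2.undistortPoints(np.array([[uv]],float),K,d)[0,0]
    v=R.from_rotvec(m["orientation"]).apply([p[0],-p[1],-1]); return np.array(m["xyz"]),v/np.linalg.norm(v)
def plane(n,uv,z,m=None):
    o,v=ray(n,uv,m); return o+v*(z-o[2])/v[2]
def tri(a,b):
    A=np.zeros((3,3));y=np.zeros(3);rs=[ray("scene",a),ray("side",b)]
    for o,v in rs:
        P=np.eye(3)-np.outer(v,v);A+=P;y+=P@o
    x=np.linalg.solve(A,y); return x,[round(1000*np.linalg.norm(np.cross(x-o,v)),1) for o,v in rs]
E
python3 - <<'E'
from h import *
S=lambda u,v:(260+u/4-.375,220+v/4-.375)
D=lambda u,v:(210+u/3.75-.37,220+v/3.75-.37)
np.set_printoptions(precision=4,suppress=True)
pts={"hR":((385,132),(412,167),.123),"hL":((461,197),(382,241),.123),"btn":((250,48),(456,64),.098),
"FL":((556,308),(382,362),.088),"HL":((303,420),(125,315),.088),"HR":((110,193),(235,105),.088)}
for k,(a,b,z) in pts.items():
    print(k,plane("scene",S(*a),z),plane("side",D(*b),z),*tri(S(*a),D(*b)))
E
```

```text
hR [0.4763 0.1335 0.123 ] [0.4757 0.1318 0.123 ] [0.4758 0.1327 0.123 ] [np.float64(0.6), np.float64(0.6)]
hL [0.4893 0.2044 0.123 ] [0.4907 0.2042 0.123 ] [0.4906 0.2054 0.1243] [np.float64(0.1), np.float64(0.1)]
btn [ 0.4497 -0.0109  0.098 ] [ 0.4518 -0.0115  0.098 ] [ 0.4517 -0.0088  0.1001] [np.float64(0.0), np.float64(0.0)]
FL [0.4899 0.2782 0.088 ] [0.4864 0.2757 0.088 ] [0.4868 0.2755 0.0859] [np.float64(1.3), np.float64(1.3)]
HL [0.6526 0.2414 0.088 ] [0.6511 0.2441 0.088 ] [0.6515 0.2407 0.0856] [np.float64(0.7), np.float64(0.7)]
HR [0.6074 0.0322 0.088 ] [0.6064 0.0315 0.088 ] [0.6066 0.0311 0.0872] [np.float64(0.3), np.float64(0.3)]
```

```bash
cat >>h.py <<'E'
YAW=-0.207
def to(target, Rt=None, st=None):
    st=st or ctrl.get_state(); R0=R.from_rotvec(st["tool_rot"])
    print("pos",st["position"].round(4),"rot",st["tool_rot"].round(3),"F",st["ft_force"].round(1),"g",round(st["grip_width"],3),"t",st["time"])
    print("shift mm",(R0.inv().apply(np.array(target)-st["position"])*1000).round(1))
    if Rt is not None: print("turn",(R0.inv()*Rt).as_rotvec().round(3))
def down(yaw=YAW,tilt=0):
    # tool y = +machine x, tool z down, tilted about machine y (tilt>0: tool z leans to -x machine, gripper body to the hinge side)
    x=np.array([np.cos(yaw),np.sin(yaw),0]);y=np.array([-x[1],x[0],0])
    M=np.stack([np.cross(x,[0,0,-1]),x,[0,0,-1]],1)
    return R.from_rotvec(y*tilt)*R.from_matrix(M)
E
python3 - <<'E'
from h import *
to([.483,.169,.237],down())
print(plane("side",(289,373),.12),plane("scene",(467,343),.12))
E
```

```text
pos [0.2439 0.6021 0.2357] rot [-6.010e-01 -3.083e+00  2.000e-03] F [-0.   0.7  0.5] g 1.003 t 0.15
shift mm [-384.2 -311.7   -0.8]
turn [-1.000e-03  1.000e-03  1.393e+00]
[0.51925306 0.46725519 0.12      ] [0.52556882 0.46471312 0.12      ]
```

```bash
python3 -m handwheel '[[-38,-31,0,0,0,0.14,-1],[-76,-62,0,0,0,0.28,-1],[-115,-93,0,0,0,0.42,-1],[-153,-124,0,0,0,0.56,-1],[-192,-156,0,0,0,0.70,-1],[-230,-187,0,0,0,0.84,-1],[-268,-218,0,0,0,0.98,-1],[-307,-249,0,0,0,1.11,-1],[-345,-280,0,0,0,1.25,-1],[-384,-312,0,0,0,1.39,-1],[-384,-312,0,0,0,1.393,-1],[-384,-312,0,0,0,1.393,-1]]' 20; python3 - <<'E'
from h import *
to([.483,.169,.2],down()); m=ctrl.camera_model("wrist"); cv2.imwrite("pics/w1.png",ctrl.get_image("wrist")[:,:,::-1]); print(m["xyz"],m["orientation"], ctrl.get_state()["joint_positions"].round(3))
E
```

```text
time: 1.65
position: [0.4824, 0.1698, 0.2364]
tool_rot: [-2.437, -1.981, 0.0]
ft_force: [-0.8, -0.2, 0.7]
grip_width: 1.002
pos [0.4824 0.1698 0.2364] rot [-2.437 -1.981  0.   ] F [-0.8 -0.2  0.7] g 1.002 t 1.65
shift mm [-0.6  0.8 36.4]
turn [-0.001 -0.     0.001]
[0.49722455 0.24148888 0.38381135] [-0.27099117  0.02848171 -0.20550522] [-0.742  0.019  0.358  1.802 -0.007  1.323 -0.588]
```

View pics/w1.png

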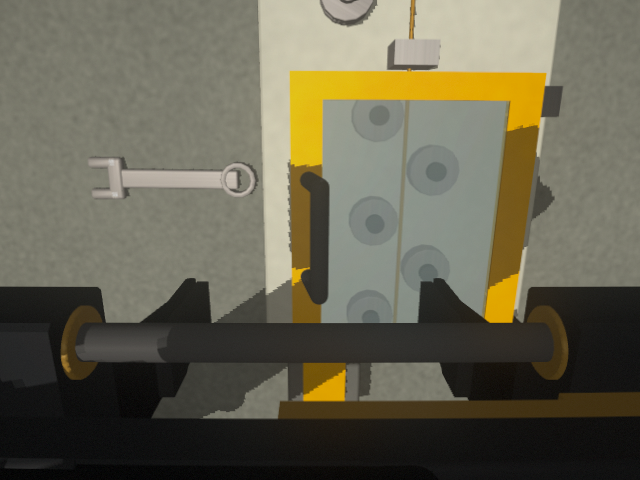

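The wrist view shows the bar running vertically, from about (319,185) to (320,300), so the jaws are aligned with it. I'll check where that puts it.

```bash
python3 - <<'E'
from h import *
for uv in [(319,181),(320,300),(319,240)]: print(plane("wrist",uv,.123))
to([.483,.169,.128],down())
E
```

```text
[0.49228561 0.20585909 0.123     ]
[0.47699555 0.12794608 0.123     ]
[0.48469319 0.16882654 0.123     ]
pos [0.4821 0.1705 0.2363] rot [-2.436 -1.983  0.   ] F [0.6 0.  0.3] g 0.997 t 1.7
shift mm [ -1.3   1.2 108.3]
turn [-0.001 -0.     0.002]
```

```bash
python3 -m handwheel '[[0,1,30,0,0,0,-1],[0,2,60,0,0,0,-1],[0,2,90,0,0,0,-1],[0,2,106,0,0,0,-1],[0,2,117,0,0,0,-1],[0,2,117,0,0,0,-1],[0,2,117,0,0,0,0],[0,2,117,0,0,0,1],[0,2,117,0,0,0,1],[0,2,117,0,0,0,1],[0,2,117,0,0,0,1],[0,2,117,0,0,0,1]]' 20
```

```text
time: 3.2
position: [0.4848, 0.1687, 0.1196]
tool_rot: [-2.439, -1.98, -0.0]
ft_force: [0.0, -0.4, -1.1]
grip_width: 0.401
```

```bash
python3 -m handwheel '[[0,0,0,0,0,0,1],[0,0,0,0,0,0,1],[0,0,0,0,0,0,1],[0,0,0,0,0,0,1],[0,0,0,0,0,0,1],[0,0,0,0,0,0,1]]' 20;  python3 - <<'E'
from h import *
to([.483,.169,.128],down());cv2.imwrite("pics/w2.png",ctrl.get_image("wrist")[:,:,::-1])
E
```

```text
time: 3.95
position: [0.4854, 0.1686, 0.1196]
tool_rot: [2.439, 1.979, 0.002]
ft_force: [5.7, -0.8, -3.2]
grip_width: 0.128
pos [0.4854 0.1686 0.1196] rot [2.439e+00 1.979e+00 2.000e-03] F [ 5.7 -0.8 -3.2] g 0.128 t 3.95
shift mm [-0.1 -2.4 -8.4]
turn [ 0.001 -0.    -0.   ]
```

View pics/w2.png

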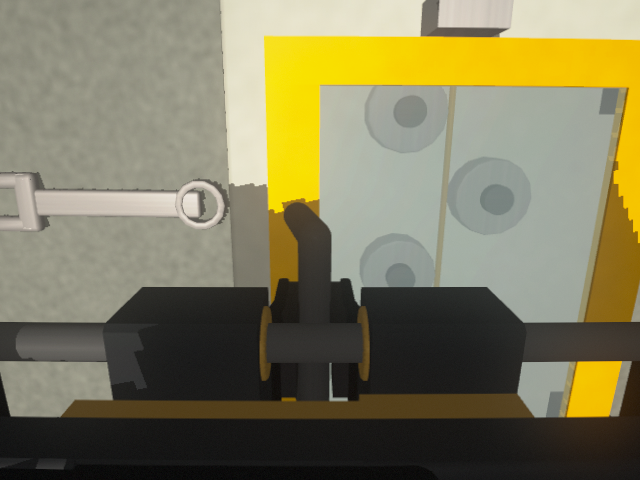

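Gripped, with the bar between the pads at width 0.128 (about 11 mm). Next is a gentle tug in small steps.

```bash
python3 -m handwheel '[[0,1,0,0,0,0,1],[0,1,-1,0,0,0,1],[0,1,-2,0,0,0,1]]' 20;python3 -m handwheel '[[0,0,-1,0,0,0,1],[0,0,-1,0,0,0,1]]'; python3 -m handwheel '[[0,0,-1,0,0,0,1],[0,0,-1,0,0,0,1]]' ; python3 -m handwheel '[[0,0,-1,0,0,0,1],[0,0,-1,0,0,0,1]]'
```

```text
time: 4.38
position: [0.4858, 0.1685, 0.1214]
tool_rot: [2.439, 1.98, 0.0]
ft_force: [4.1, -0.2, -5.8]
grip_width: 0.13
time: 4.62
position: [0.4861, 0.1685, 0.1226]
tool_rot: [2.439, 1.98, 0.001]
ft_force: [4.6, -0.3, -4.9]
grip_width: 0.133
time: 4.88
position: [0.4862, 0.1684, 0.1228]
tool_rot: [2.439, 1.979, 0.001]
ft_force: [7.4, 1.1, -9.7]
grip_width: 0.128
time: 5.12
position: [0.4862, 0.1684, 0.123]
tool_rot: [2.438, 1.979, 0.001]
ft_force: [9.5, 0.8, -15.0]
grip_width: 0.128
```

```bash
python3 -m handwheel '[[0,0,-1,0,0,0,1],[0,0,-1,0,0,0,1],[0,0,-1,0,0,0,1]]'; python3 - <<'E'
from h import *
to([.483,.169,.128]);cv2.imwrite("pics/w3.png",ctrl.get_image("wrist")[:,:,::-1])
E
```

```text
time: 5.5
position: [0.4862, 0.1683, 0.1232]
tool_rot: [2.438, 1.979, 0.001]
ft_force: [12.7, 2.9, -20.2]
grip_width: 0.135
pos [0.4862 0.1683 0.1232] rot [2.438e+00 1.979e+00 1.000e-03] F [ 12.7   2.9 -20.2] g 0.135 t 5.5
shift mm [ 0.  -3.3 -4.8]
```

The guard is caught: it stopped after about 3.5 mm of lift while the pull rose to 20 N. I'll lower it, let go and rise.

```bash
python3 -m handwheel '[[0,0,3,0,0,0,1],[0,0,5,0,0,0,1],[0,0,6,0,0,0,1],[0,0,6,0,0,0,1],[0,0,6,0,0,0,0.5],[0,0,6,0,0,0,0],[0,0,6,0,0,0,-0.2],[0,0,6,0,0,0,-0.2]]'; python3 -m handwheel '[[0,0,-15,0,0,0,-0.2],[0,0,-45,0,0,0,0],[0,0,-80,0,0,0,1],[0,0,-80,0,0,0,1],[0,0,-80,0,0,0,1]]'
python3 - <<'E'
from h import *
cv2.imwrite("pics/s4.png",ctrl.get_image("scene")[:,:,::-1]);to([.4507,-.0105,.14],down())
E
```

```text
time: 6.55
position: [0.4857, 0.1686, 0.1197]
tool_rot: [-2.439, -1.98, -0.0]
ft_force: [-0.3, -0.4, -0.3]
grip_width: 0.498
time: 7.18
position: [0.4856, 0.1685, 0.1998]
tool_rot: [-2.439, -1.98, -0.0]
ft_force: [0.0, 0.1, -0.6]
grip_width: 0.24
pos [0.4853 0.1683 0.1991] rot [-2.439e+00 -1.980e+00  1.000e-03] F [ 0.3  0.3 -0.2] g 0.196 t 7.225
shift mm [-182.1    3.    59.2]
turn [-0.001  0.    -0.   ]
```

View pics/s4.png

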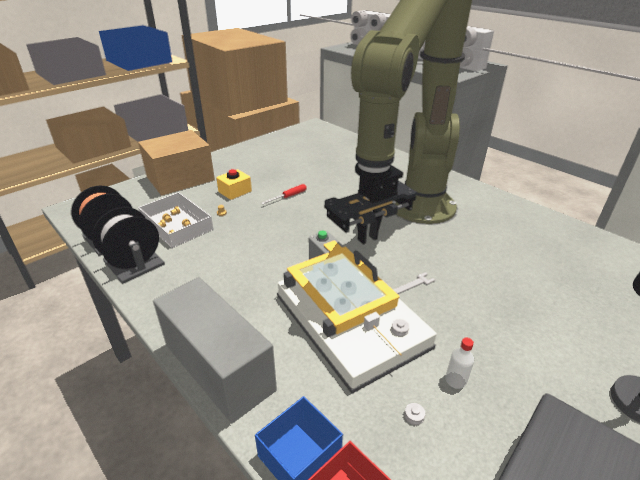

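```bash
python3 -m handwheel '[[-30,0,0,0,0,0,1],[-60,1,0,0,0,0,1],[-90,2,0,0,0,0,1],[-110,2,0,0,0,0,1],[-110,2,0,0,0,0,1],[-110,2,0,0,0,0,1]]'
python3 - <<'E'
from h import *
m=ctrl.camera_model("wrist");im=ctrl.get_image("wrist")[:,:,::-1];cv2.imwrite("pics/w5.png",im);to([.4507,-.0105,.115],down())
hsv=cv2.cvtColor(im.copy(),cv2.COLOR_BGR2HSV);k=cv2.inRange(hsv,(50,90,40),(85,255,255))
n,_,s,c=cv2.connectedComponentsWithStats(k)
for i in range(1,n):
  if s[i,4]>50: print(s[i],c[i],plane("wrist",c[i],.097,m))
E
```

```text
time: 7.98
position: [0.4651, 0.0617, 0.1994]
tool_rot: [-2.437, -1.981, -0.0]
ft_force: [-1.3, 0.0, -0.6]
grip_width: 0.006
pos [0.4652 0.0619 0.1994] rot [-2.437 -1.982 -0.   ] F [-0.   0.   0.6] g 0.002 t 8.025
shift mm [-73.8   0.6  84.4]
turn [-0.    -0.     0.002]
```

View pics/w5.png

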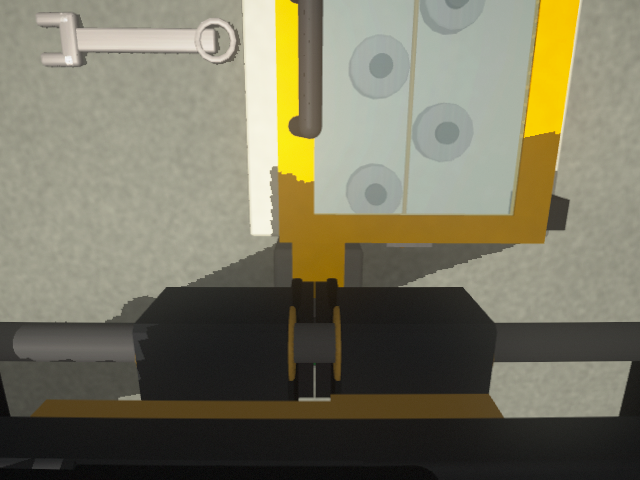

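```bash
python3 - <<'E'
from h import *
S=lambda u,v:(260+u/4-.375,220+v/4-.375)
for p in [(255,100),(300,84)]: 
  q=plane("scene",S(*p),.088); d=(q-[.4507,-.0105,.088])*1000; print(q,d@[.978,-.207,0],d@[.207,.978,0])
E
python3 -m handwheel '[[-30,0,0,0,0,0,1],[-60,0,20,0,0,0,1],[-75,1,50,0,0,0,1],[-75,1,70,0,0,0,1],[-75,1,80,0,0,0,1],[-75,1,80,0,0,0,1]]'
python3 - <<'E'
from h import *
cv2.imwrite("pics/s6.png",cv2.resize(ctrl.get_image("scene")[190:310,270:420,::-1],None,fx=5,fy=5));cv2.imwrite("pics/d6.png",cv2.resize(ctrl.get_image("side")[190:310,260:410,::-1],None,fx=5,fy=5));to([.4507,-.0105,.112],down())
E
```

```text
[0.47799561 0.0236176  0.088     ] 19.63276504451356 39.017203807039586
[0.44414016 0.03093225 0.088     ] -14.991998277716927 39.162849954782104
time: 8.78
position: [0.4506, -0.0124, 0.1192]
tool_rot: [-2.437, -1.982, 0.002]
ft_force: [0.8, 0.1, 1.2]
grip_width: 0.005
pos [ 0.4514 -0.0126  0.1202] rot [2.437e+00 1.981e+00 1.000e-03] F [ 0.1 -0.3  0.6] g 0.004 t 8.875
shift mm [ 1.9 -1.1  8.2]
turn [ 0.001 -0.     0.001]
```

View pics/s6.png

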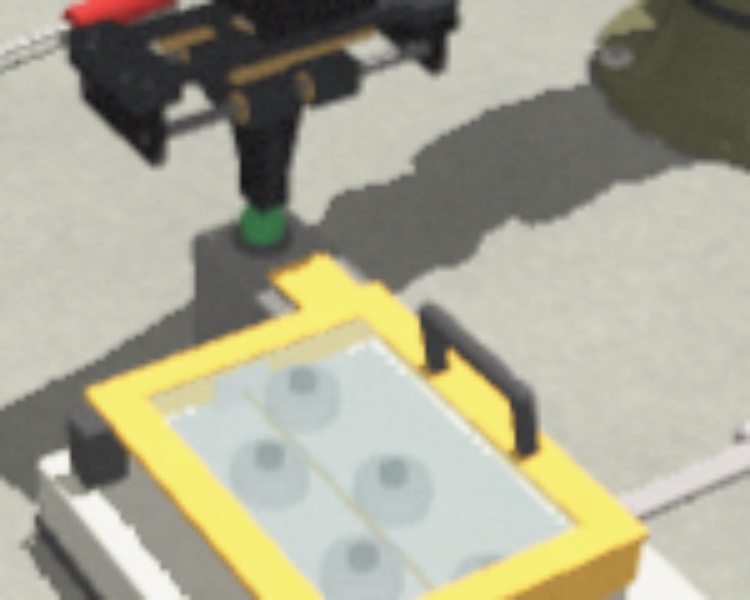

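View pics/d6.png

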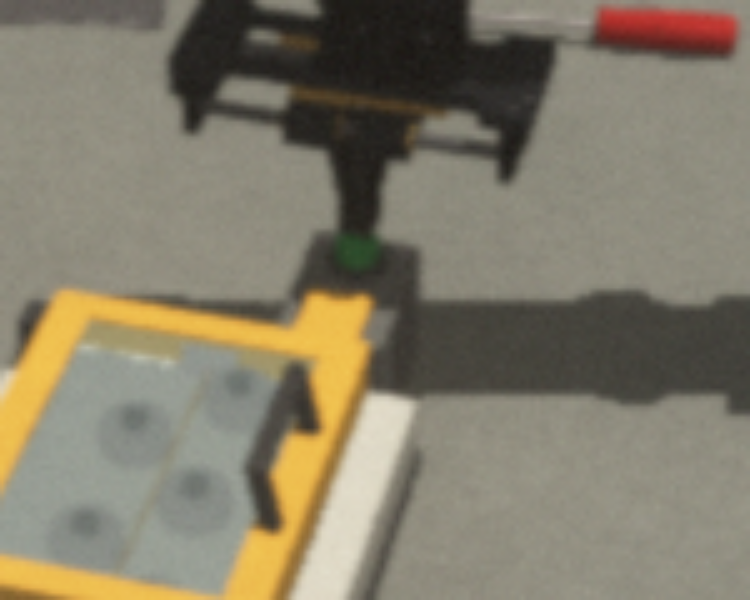

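Both views show the closed fingertips centred just over the green button. Pressing.

```bash
python3 -m handwheel '[[1,-1,4,0,0,0,1],[1,-1,8,0,0,0,1],[1,-1,11,0,0,0,1],[1,-1,11,0,0,0,1]]';python3 -m handwheel '[[0,0,2,0,0,0,1],[0,0,4,0,0,0,1],[0,0,4,0,0,0,1]]';python3 -m handwheel '[[0,0,2,0,0,0,1],[0,0,3,0,0,0,1],[0,0,3,0,0,0,1]]';python3 -m handwheel '[[0,0,1,0,0,0,1],[0,0,2,0,0,0,1],[0,0,2,0,0,0,1]]'
```

```text
time: 9.38
position: [0.4502, -0.0116, 0.1087]
tool_rot: [-2.439, -1.98, -0.001]
ft_force: [-0.5, 2.6, 1.9]
grip_width: 0.004
time: 9.75
position: [0.4502, -0.0116, 0.1047]
tool_rot: [2.439, 1.98, 0.001]
ft_force: [1.0, 2.8, 3.5]
grip_width: 0.006
time: 10.12
position: [0.4503, -0.0117, 0.1023]
tool_rot: [-2.439, -1.98, -0.001]
ft_force: [-2.0, 1.9, 9.2]
grip_width: 0.006
time: 10.5
position: [0.4503, -0.0117, 0.1021]
tool_rot: [-2.438, -1.979, -0.001]
ft_force: [-7.4, 1.3, 24.2]
grip_width: 0.004
```

The button is bottomed: TCP z stopped at 0.102 as expected, with 24 N. Now up and back to the handle.

```bash
python3 -m handwheel '[[0,0,-10,0,0,0,1],[0,0,-40,0,0,0,1],[0,0,-80,0,0,0,0],[30,0,-97,0,0,0,-0.2],[70,0,-97,0,0,0,-0.2],[110,0,-97,0,0,0,-0.2],[150,0,-97,0,0,0,-0.2],[180,0,-97,0,0,0,-0.2],[182,0,-97,0,0,0,-0.2],[182,0,-97,0,0,0,-0.2]]'
python3 - <<'E'
from h import *
to([.4855,.1686,.1195],down()); cv2.imwrite("pics/s7.png",ctrl.get_image("scene")[:,:,::-1])
E
```

```text
time: 11.75
position: [0.487, 0.1646, 0.1958]
tool_rot: [2.439, 1.978, -0.003]
ft_force: [-0.6, -0.3, -0.5]
grip_width: 0.597
pos [0.487  0.1646 0.1958] rot [ 2.439  1.978 -0.003] F [-0.6 -0.3 -0.5] g 0.597 t 11.75
shift mm [ 3.7 -2.2 76.3]
turn [-0.001  0.002 -0.001]
```

View pics/s7.png

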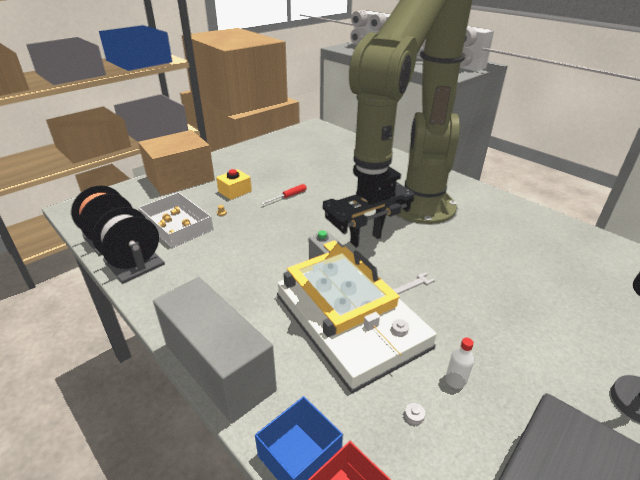

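```bash
python3 -m handwheel '[[3,-1,25,0,0,0,-0.2],[3,-2,50,0,0,0,-0.2],[3,-2,68,0,0,0,-0.2],[3,-2,76,0,0,0,-0.2],[3,-2,76,0,0,0,0.5],[3,-2,76,0,0,0,1],[3,-2,76,0,0,0,1],[3,-2,76,0,0,0,1],[3,-2,76,0,0,0,1],[3,-2,76,0,0,0,1],[3,-2,76,0,0,0,1]]' 15
python3 - <<'E'
from h import *
to([.483,.169,.128],down())
st=ctrl.get_state();print(st["joint_positions"])
# arc in tool frame: handle displacement for angle th
for th in [.08,.16,.25,.35,.45,.55,.65,.75,.85,.95]:
    a0=np.arctan2(38,150);r=154.7
    dx=150-r*np.cos(a0+th); dz=r*np.sin(a0+th)-38
    print(th,"tool y %.0f z %.0f"%(dx,-dz))
E
```

```text
time: 13.18
position: [0.4857, 0.1697, 0.1208]
tool_rot: [-2.439, -1.98, 0.0]
ft_force: [-1.8, 0.6, 4.0]
grip_width: 0.13
pos [0.4857 0.1697 0.1208] rot [-2.439 -1.98   0.   ] F [-1.8  0.6  4. ] g 0.13 t 13.175
shift mm [-1.2 -2.5 -7.2]
turn [-0.001 -0.     0.   ]
[-0.72938328  0.12558161  0.36625347  1.93772157 -0.05120275  1.08747002
 -0.54881753]
0.08 tool y 4 z -12
0.16 tool y 8 z -23
0.25 tool y 14 z -36
0.35 tool y 22 z -49
0.45 tool y 31 z -61
0.55 tool y 42 z -73
0.65 tool y 54 z -83
0.75 tool y 66 z -92
0.85 tool y 80 z -100
0.95 tool y 94 z -106
```

```bash
python3 -m handwheel '[[0,1,-3,0.01,0,0,1],[0,2,-6,0.02,0,0,1],[0,3,-9,0.03,0,0,1],[0,4,-12,0.04,0,0,1],[0,6,-18,0.06,0,0,1],[0,8,-23,0.08,0,0,1],[0,8,-23,0.08,0,0,1]]' 15
python3 - <<'E'
from h import *
to([.483,.169,.128],down())
E
```

```text
time: 14.05
position: [0.4932, 0.168, 0.1441]
tool_rot: [-2.388, -1.939, 0.081]
ft_force: [-7.9, 1.2, -0.8]
grip_width: 0.132
pos [0.4932 0.168  0.1441] rot [-2.388 -1.939  0.081] F [-7.9  1.2 -0.8] g 0.132 t 14.05
shift mm [-1.1 -8.8 16.9]
turn [-0.083  0.    -0.   ]
```

The guard is free, lifted 23 mm with low force. Next I'll work out the remaining arc in the current tool axes.

```bash
cat > arc.py <<'E'
from h import *
st=ctrl.get_state();R0=R.from_rotvec(st["tool_rot"]);p=st["position"]
x=np.array([np.cos(YAW),np.sin(YAW),0])
H=np.array([.4848,.168,.123])+.150*x+[0,0,-.038]
g=p-R0.apply([0,0,.003])
d=g-H; th0=np.arctan2(d[2],-(d@x)); tilt0=np.arcsin(-(R0.apply([0,0,1])@x))
a0=np.arctan2(38,150); r=.1547
print("guard now",round(th0-a0,3),"r",np.hypot(d[2],d@x).round(4),"tilt",tilt0.round(3), "lat", round(d@np.array([-x[1],x[0],0]),4))
for th in np.arange(.25,1.06,.1):
    t=th*.5; Rt=down(tilt=t)
    h=H+r*np.array([0,0,np.sin(a0+th)])-r*np.cos(a0+th)*x
    q=h+Rt.apply([0,0,.003]); print(round(th,2),(R0.inv().apply(q-p)*1000).round(0),(R0.inv()*Rt).as_rotvec().round(3))
E
python3 arc.py
```

```text
guard now 0.165 r 0.1546 tilt 0.083 lat 0.0018
0.25 [ -2.   5. -12.] [ 0.042  0.    -0.   ]
0.35 [ -2.  11. -26.] [ 0.092  0.    -0.   ]
0.45 [ -2.  19. -39.] [ 0.142  0.    -0.   ]
0.55 [ -2.  29. -51.] [ 0.192  0.    -0.   ]
0.65 [ -2.  39. -63.] [ 0.242  0.    -0.   ]
0.75 [ -2.  51. -73.] [ 0.292  0.    -0.   ]
0.85 [ -2.  64. -81.] [ 0.342  0.    -0.   ]
0.95 [ -2.  77. -89.] [ 0.392  0.    -0.   ]
1.05 [ -2.  91. -95.] [ 0.442  0.    -0.   ]
```

```bash
python3 -m handwheel '[[0,2,-6,0.02,0,0,1],[0,5,-12,0.04,0,0,1],[0,8,-19,0.07,0,0,1],[0,11,-26,0.09,0,0,1],[0,15,-33,0.12,0,0,1],[0,19,-39,0.14,0,0,1],[0,24,-45,0.17,0,0,1],[0,29,-51,0.19,0,0,1],[0,29,-51,0.19,0,0,1]]' 15
python3 arc.py; python3 - <<'E'
from h import *
to([0,0,0])
E
```

```text
time: 15.18
position: [0.5254, 0.1612, 0.1939]
tool_rot: [-2.265, -1.84, 0.253]
ft_force: [-9.5, 2.2, 5.7]
grip_width: 0.131
guard now 0.554 r 0.1555 tilt 0.274 lat 0.0017
0.25 [ -2. -16.  44.] [-0.149 -0.     0.001]
0.35 [ -2. -12.  29.] [-0.099 -0.     0.001]
0.45 [-2. -7. 15.] [-0.049 -0.     0.001]
0.55 [-2.  0.  1.] [ 0.001 -0.     0.001]
0.65 [ -2.   9. -12.] [ 0.051 -0.     0.001]
0.75 [ -2.  18. -24.] [ 0.101 -0.     0.001]
0.85 [ -2.  29. -35.] [ 0.151 -0.     0.001]
0.95 [ -2.  40. -45.] [ 0.201 -0.     0.001]
1.05 [ -2.  53. -54.] [0.251 0.    0.001]
pos [0.5254 0.1612 0.1939] rot [-2.265 -1.84   0.253] F [-9.5  2.2  5.7] g 0.131 t 15.175
shift mm [-265.6 -410.9  316.7]
```

```bash
python3 -m handwheel '[[0,4,-6,0.025,0,0,1],[0,9,-12,0.05,0,0,1],[0,13,-18,0.075,0,0,1],[0,18,-24,0.10,0,0,1],[0,23,-29,0.125,0,0,1],[0,29,-35,0.15,0,0,1],[0,34,-40,0.175,0,0,1],[0,40,-45,0.2,0,0,1],[0,40,-45,0.2,0,0,1],[0,40,-45,0.2,0,0,1],[0,40,-45,0.2,0,0,1]]' 15
python3 arc.py|head -1; python3 - <<'E'
from h import *
to([0,0,0]);print(ctrl.get_state()["qd"].round(4))
for n in ["scene","side"]: cv2.imwrite(f"pics/{n}9.png",ctrl.get_image(n)[:,:,::-1])
E
```

```text
time: 16.55
position: [0.5753, 0.1506, 0.2285]
tool_rot: [-2.13, -1.732, 0.414]
ft_force: [-7.3, 1.5, 9.6]
grip_width: 0.133
guard now 0.954 r 0.1567 tilt 0.471 lat 0.0016
pos [0.5753 0.1506 0.2285] rot [-2.13  -1.732  0.414] F [-7.3  1.5  9.6] g 0.133 t 16.55
shift mm [-265.3 -370.9  444.8]
[-0.0022 -0.0005 -0.0011  0.0024  0.0007 -0.0017  0.0026]
```

View pics/scene9.png

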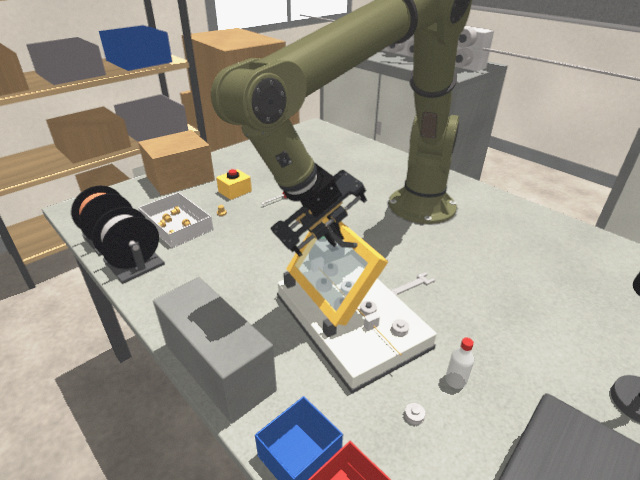

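View pics/side9.png

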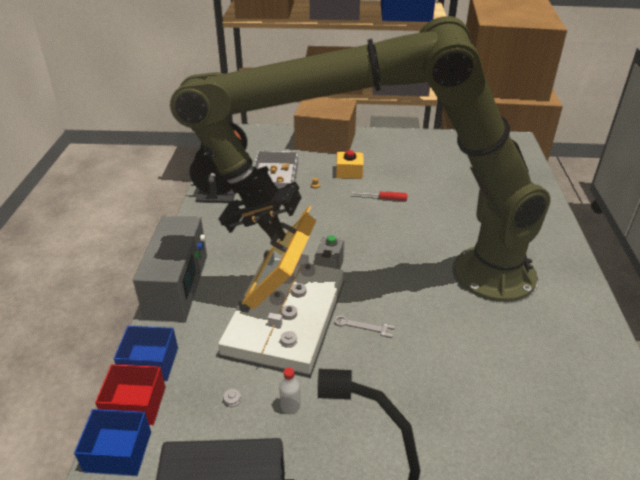

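Both views show the guard standing about 55° open in the gripper, nothing disturbed and the green button up. I'll hold for a moment, then hand in.

```bash
python3 -m handwheel '[[0,0,0,0,0,0,1],[0,0,0,0,0,0,1],[0,0,0,0,0,0,1],[0,0,0,0,0,0,1]]' 15; python3 arc.py|head -1; python3 - <<'E'
from bench import ctrl
print(ctrl.get_state()["qd"].round(4)); print(ctrl.close_job())
E
```

```text
time: 17.15
position: [0.5752, 0.1507, 0.2285]
tool_rot: [-2.13, -1.732, 0.414]
ft_force: [-6.5, 1.4, 9.4]
grip_width: 0.131
guard now 0.954 r 0.1567 tilt 0.471 lat 0.0016
[-0.0008 -0.0008 -0.      0.0019 -0.0004 -0.0006  0.0005]
the job is handed in; nothing more can be done
None
```

The guard was caught, so I released it, swung it up to about 0.95 rad (55°), and handed the job in at about 17 s with the gripper still holding the handle bar.

- **Tug:** the handle stopped after about 3.5 mm of lift, with the pull rising to about 20 N (limit 70 N). I then let it back down and opened the gripper.
- **Release button:** I pressed it until it bottomed, at TCP z 0.102 m and 24 N. The guard then lifted freely.
- **Last checks:** the arm was still, the bar was between the pads (opening 0.13), and the outside force on the tool was about 11 N. In the last pictures the release button was up, and the stop button and loose things looked undisturbed.

The 0.95 rad comes from the tool's position, not a direct reading of the joint. The handle's distance from the hinge came out at 156.7 mm against a nominal 155 mm, a small difference consistent with calibration error. No check failed.

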